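Release the eccentric stop and dock the sample rack

ROBOT

A 7-joint arm with a two-finger parallel gripper is mounted at the origin on the work surface. World frame = base frame: x ahead of the robot, y to its left, z up, the work surface at z = 0. Lengths are in m, angles in rad, forces in N, time in s.
With the tool pointing down it reaches from about 0.4 to 0.875 m from the base axis. Payload 19.3 kg.
Tool frame: the origin (TCP) lies midway between the tips of the shut fingers; the grasp point (between the pads) lies 19 mm behind it; x points along the fingers, y is the direction in which the jaws open and shut, and the axes are right-handed (so a half turn about x gives the same grasp; the last joint's range is limited). The gripper opens to 85 mm and grips with 20 to 120 N. Pads are 22 mm wide; open, the fingers measure 114 mm over their backs; the gripper's body (76 mm by 85 mm) begins 54 mm behind the grasp point. The pads swing forward as they close: fully open they stand 13 mm farther back than shut.
Start: joints at [-1.298, 0.521, -0.036, 1.599, 0.021, 1.021, -0.113], TCP at [0.21, 0.589, 0.193] pointing down, gripper open.
Joint ranges: [-2.91, 2.91], [-0.3, 2.13], [-1.5, 1.42], [0.17, 2.43], [-1.26, 4.41], [0.16, 1.93], [-2.52, 2.52]. Speed limits (rad/s): [1.89, 1.89, 2.39, 2.39, 3.01, 3.01, 3.01].

INTERFACE

Orientations are given as [roll, pitch, yaw] about the fixed x, y, z axes, in that order (R = Rz(yaw) Ry(pitch) Rx(roll)).
In Python, from workcell import telemetry, vision, workorder gives the robot as it stands. The module is installed in compiled form; this text tells all that it offers.
- The arm moves only by the tool play_rows, never from a script. Its argument "deltas" is a list of rows, each a list of 7 numbers: the shift along the world's x, y, z in mm, then the turn, a rotation vector about the world's x, y, z in degrees, then the finger opening in mm, from 0 to 85.4. In form: [[x, y, z, wx, wy, wz, jaw], ...]. A call has 1 to 8 rows; each row shifts and turns the commanded pose from where the row before left it; what a row does not reach is not made up. A row lasts 1/8 s, in which the tool goes at most 62.5 mm and 10.7 degrees, less where a joint would pass 70% of its speed; a pose out of reach is approached as far as the arm can. A call with a gripper value outside its range is refused whole. The fingers move at their own pace and stop on an object; "grip_force" is the grip in N (left out, the last holds). Time passes only in rows, so rows that do not move let the fingers close. It gives the time, the measured TCP pose, the force and the opening at its end, in the units of the state.
- telemetry.observe(): the state, without advancing time (a new reading comes with each control period).
- vision.grab_frame(name): name is "scene" or "top" or "wrist"; returns the picture (400x640x3 uint8, red, green, blue); there is no depth.
- vision.camera_info(name): a dict with "mtx" (3x3 intrinsics, pixels), "k1" (the pictures are not rectified: a ray, as slopes to the right and down, at radius r is drawn at 1 + k1 r^2 times it, then the intrinsics apply), "rvec" (rotation vector, rad) and "tvec" (3), from world to camera coordinates, as OpenCV has them. Camera axes: x right, y down, z forward; pixel columns grow to the right and rows downward; lengths in m; the calibration is good to about 2 mm. A picture is of the moment at which its call begins: read the wrist's pose just before it. camera_info takes no time and is no camera call; for the wrist camera it gives the pose at the moment of the call.
- workorder.job_done(): hands the job in, once; it reports no verdict.
The state is a dict: "clock": time; "qpos": joint angles; "qd": joint speeds; "joint_efforts": joint torques, N m; "position": TCP position; "tool_rot": TCP orientation; "force": force on the tool from outside, world axes, zero at the start; "moment": the same for the moment, N m; "grip_width": finger opening in m.
Only numpy, scipy, OpenCV 4.12 (cv2) and the standard library are available. Lean on these libraries where they do the work, as an engineer would, in place of code of your own. Each camera call takes 0.05 s, during which the arm holds its last target. There are 200 camera calls.

TASK

At the scanner's docking station, push the lever pin of the eccentric cam round with a fingertip until the cam's low point faces the carriage (lever pointing straight forward, away from the carriage). Only then push the carriage forward by its upright rear plate until it is fully home, with the sample rack still standing in its tray, and move clear. Do not lift or tip the rack, and leave everything else on the bench alone.

Things in the scene. Friction and masses are not known exactly. Their poses are not given: they have to be found in the camera images.
- station: Docking station fixed on the bench across the robot's front: bed x -220 to 205, y -62 to 62 mm, 10 mm thick, two low rails 20 mm high, carriage and cam on it; white scanner head (75 x 45 mm, top 95 mm up) on its +y side at x -45, y 110 mm. Origin on the bench surface; +x is 'forward', the way the carriage is pushed; z up. Place and angle vary.
- cam_axis (a point): The upright pivot axis of the cam, fixed on the station at its x = +120 mm, y = 0; the point is 30 mm above the bench. Its axes are those of the station.
- cam (a joint): Cam angle, rad, counter-clockwise from above. Steel disc, radius 32 mm, 12-30 mm up, its centre 15 mm off the pivot: high point 47 mm, low point 17 mm out. Lever (31-39 mm up) points over the high point. 0: high point and lever face the carriage nose (station -x). +pi or -pi: low point faces it, lever forward. Stops at +-3.3. Starts within +-1.1, stays where left; about 6 N at the pin turns it.
- cam_pin (a point): Middle of the upright black pin on the cam lever: 14 mm across, from 36 to 86 mm above the bench (the point is at 61 mm), 65 mm from cam_axis. At joint value a it is at cam_axis + 65 mm x (-cos a, -sin a) in the station's x and y.
- carriage (a joint): Travel of the carriage along station +x, m: 0 at the start, 0.045 fully home at its end stop. It stays where it is left; sliding takes 3 N plus 8 N per m/s. A raised cam (as at the start) stops its nose at a travel of about 0.016 to 0.025; with the low point facing it the nose clears the cam by 1.5 mm at home.
- push_face (a point): Centre of the rear face of the carriage's upright push plate, 52 mm above the bench. The plate is 70 mm wide (across), 8 mm thick, and its top is 82 mm above the bench; push it here along station +x. At travel 0 it is at station x = -192 mm.
- tray_mid (a point): Centre of the carriage's tray floor, 22 mm above the bench, where the sample rack stands between lips 12 mm high (with 2 mm of play all round). At travel 0 it is at station x = -90 mm.
- rack_mid (a point): Middle of the loose white sample rack standing in the tray, 37 mm above its underside. It is 100 x 70 mm, 75 mm high over the caps of its 12 tubes (97 mm above the bench), about 0.35 kg. Its z axis points up.
- spare_rack: Bystander, loose: second white tube rack like the first, 100 x 70 x 75 mm, with 8 capped tubes, near the station. Origin at the centre of its underside.
- swab_jar: Bystander, loose: small capped jar, 44 mm across, 62 mm high, near the station. Origin at the centre of its underside.
- tape_roll: Bystander, loose: roll core of cardboard lying flat, 92 mm across, 24 mm high, near the station. Origin at the centre of its underside.
- marker: Bystander, loose: marker pen lying flat, 115 mm long, 15 mm thick, near the station. Origin at the centre of its underside.
- tip_box: Bystander, loose: closed pipette-tip box, 120 x 82 x 48 mm, near the station. Origin at the centre of its underside.
Things that resemble listed ones, but are neither listed nor needed, are in the scene too. Leave any brown look-alike of the part that bears rack_mid alone.

How it is judged:
On the way, in this order (a step that is already met when the one before it is completed fails the run):
1. the cam's low point is turned to face the carriage while the carriage is still back ((value of joint cam above 2.85 rad or value of joint cam below -2.85 rad) and value of joint carriage below 0.012 m), for 0.2 s.
2. the carriage is pushed fully home ((value of joint cam above 2.85 rad or value of joint cam below -2.85 rad) and value of joint carriage above 0.042 m), for 0.2 s.
At the end, for the whole second after the job is handed in: The cam is within about 0.29 rad of its low point (joint beyond 2.85 or below -2.85), the carriage is at rest within 3 mm of home (travel above 0.042 m), and the sample rack stands upright in its tray (within 8 mm of the tray's centre, less than 5 mm raised, tilt under 0.06 rad) (all of step 2 and velocity of joint carriage between -0.01 and 0.01 m/s and horizontal distance between rack_mid and tray_mid below 0.008 m and z of rack_mid in the frame of tray_mid below 0.042 m and angle between rack_mid's own z axis and vertical below 0.06 rad); the robot touches nothing.
It fails at once if the carriage is pushed forward (more than 12 mm) while the cam is still raised (value of joint cam between -2.6 and 2.6 rad and value of joint carriage above 0.012 m).
It fails at once if the sample rack is lifted more than 12 mm (z of rack_mid in the frame of tray_mid above 0.049 m).
It fails at once if the sample rack is tipped (angle between rack_mid's own z axis and vertical above 0.25 rad).
It fails at once if a bystander is moved more than 20 mm (distance of any of spare_rack, swab_jar, tape_roll, marker, tip_box from where it was at the start of the episode above 0.02 m).
It also fails if it takes over 58 s, if anything falls off the work surface, if the arm or the gripper's body presses on something with over 40 N, if the wrist force passes 120 N, or if a joint passes its speed limit or range.

## Working session

There is one attempt and no reset: what is moved stays moved. The work goes in short steps, Python scripts to look and compute and a tool call to move; the robot and the scene stay as the last step left them, time stands still between calls to the robot, and variables do not carry over. Pictures are saved under pics/ and viewed, about 8 in all and at most 12, crops included, and the job is handed in when it is done.

Besides the shell and the picture viewer there is one more tool, called after "Call:" as name(argument=value, ...), one argument or row to a line, values as JSON. play_rows: Moves the arm, as the interface text tells. Its arguments: {"type":"object","properties":{"deltas":{"type":"array","items":{"type":"array","items":{"type":"number"}}},"grip_force":{"type":"number"}},"required":["deltas"]}

```bash
mkdir -p pics; cat > h.py <<'E'
import numpy as np, cv2
from workcell import telemetry, vision, workorder
def snap(n,f):
    i=vision.grab_frame(n); cv2.imwrite(f,cv2.cvtColor(i,cv2.COLOR_RGB2BGR)); return i
def cam(n):
    c=vision.camera_info(n); R=cv2.Rodrigues(np.array(c["rvec"],float))[0]; return np.array(c["mtx"]),c["k1"],R,np.array(c["tvec"],float).ravel()
def ray(n,uv):
    K,k,R,t=cam(n); d=cv2.undistortPoints(np.array([[uv]],float),K,np.array([k,0,0,0.]))[0,0]
    return -R.T@t, R.T@np.array([*d,1])
def at(n,uv,z):
    o,d=ray(n,uv); return (o+d*(z-o[2])/d[2])[:2]
def proj(n,P):
    K,k,R,t=cam(n); return cv2.projectPoints(np.atleast_2d(np.array(P,float)),cv2.Rodrigues(R)[0],t,K,np.array([k,0,0,0.]))[0][:,0]
E
python3 - <<'E'
from h import *
snap("top","pics/top.png");snap("scene","pics/scene.png")
s=telemetry.observe();print({k:np.round(v,3) for k,v in s.items()})
for n in("top","scene"):
    K,k,R,t=cam(n);print(n,-R.T@t,k,K[0,0])
E
```

```text
{'clock': np.float64(0.1), 'qpos': array([-1.298,  0.522, -0.036,  1.6  ,  0.021,  1.021, -0.113]), 'qd': array([-0.001, -0.002,  0.001,  0.001,  0.   , -0.   ,  0.001]), 'joint_efforts': array([ 3.0000e-03, -9.2848e+01,  1.9840e+00, -3.7053e+01,  1.8000e-02,
        5.0000e-03, -0.0000e+00]), 'position': array([0.21 , 0.588, 0.193]), 'tool_rot': array([-1.513,  1.57 , -1.856]), 'force': array([ 0.253, -0.66 , -0.463]), 'moment': array([ 0.006,  0.039, -0.063]), 'grip_width': np.float64(0.085)}
top [0.36665929 0.01880694 0.99276903] -0.0596056049958904 386.3877872815503
scene [ 0.87638455 -0.44348143  0.71291014] -0.03795850878371709 454.61194909350417
```

View pics/top.png

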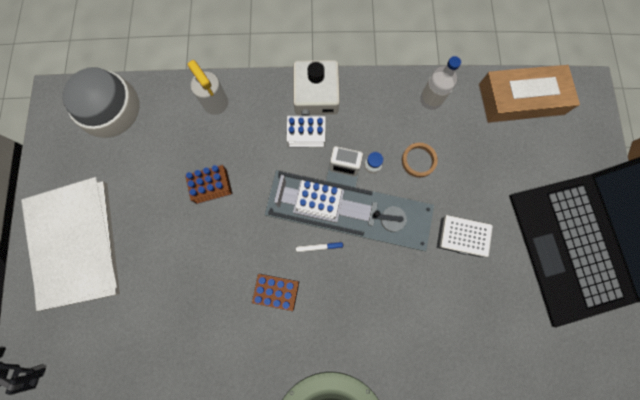

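View pics/scene.png

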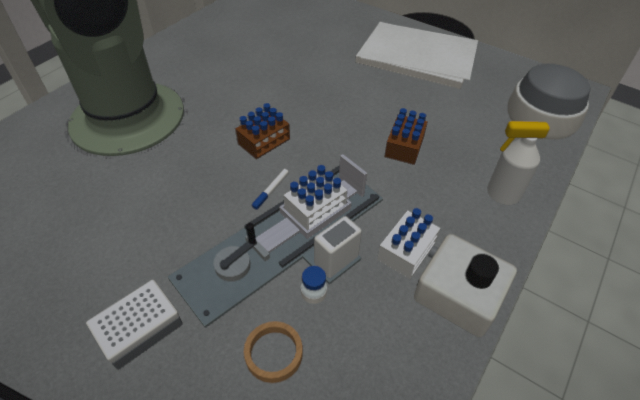

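The top view shows the station lying across the front. The carriage plate is at (279,190), the rack at (318,199), the cam at (394,219) and the pin at (376,215). White racks: (318,199) stands in the tray and has 12 tubes, so it is the sample rack. (306,130), with 8 tubes, is the spare. The brown ones at (208,183) and (275,292) are decoys. I'll enlarge a crop to confirm.

```bash
python3 - <<'E'
import cv2
a=cv2.imread("pics/top.png")[140:260,255:455];cv2.imwrite("pics/c1.png",cv2.resize(a,None,fx=4,fy=4,interpolation=cv2.INTER_CUBIC))
E
```

```text
(no output)
```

View pics/c1.png

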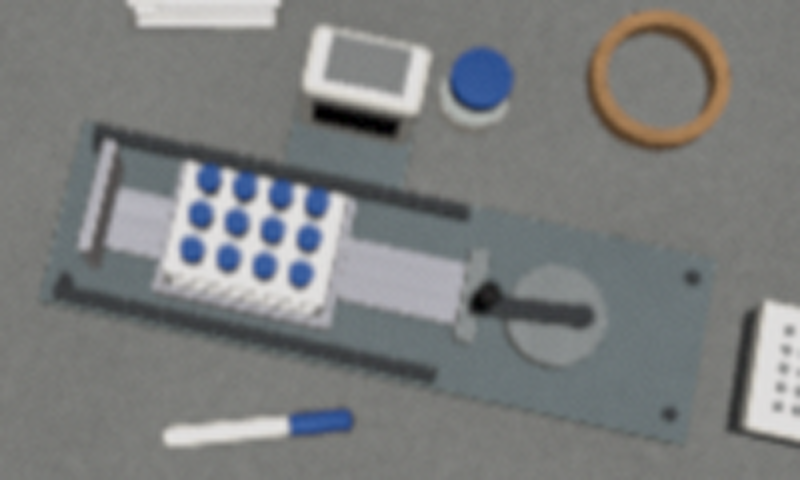

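```bash
cat > fit.py <<'E'
from h import *
from scipy.optimize import least_squares
px=lambda x,y:(255+x/4-.375,140+y/4-.375)
obs=[((87,122),(-.22,.062,.01)),((42,300),(-.22,-.062,.01)),((715,255),(.205,.062,.01)),((688,442),(.205,-.062,.01)),((582,316),(.12,0,.039))]
W=lambda p,q:np.array([p[0]+np.cos(p[2])*q[0]-np.sin(p[2])*q[1],p[1]+np.sin(p[2])*q[0]+np.cos(p[2])*q[1],q[2]])
f=lambda p:np.concatenate([proj("top",W(p,q))[0]-px(*c) for c,q in obs])
r=least_squares(f,[.45,0,-1.7]);p=r.x
if __name__=="__main__":
    print(p,np.degrees(p[2]),r.fun.round(2))
    ax=W(p,(.12,0,.03));print("axis",ax,"face",W(p,(-.192,0,.052)))
    pin=at("top",px(486,297),.086)-ax[:2];d=np.array([[np.cos(p[2]),np.sin(p[2])],[-np.sin(p[2]),np.cos(p[2])]])@pin
    print("pin rel station",d,np.hypot(*d),"a",np.arctan2(-d[1],-d[0]))
    print("plate top",[at("top",px(*c),.082) for c in((113,143),(84,248))],W(p,(-.188,.035,0)),W(p,(-.188,-.035,0)))
    print("scene", proj("scene",[W(p,q) for q in [(.205,.062,.01),(.205,-.062,.01),(.12,0,.039),(-.188,0,.082)]]).round(1))
E
python3 fit.py
```

```text
[ 0.530306   -0.07123443 -1.80430293] -103.37894288760764 [-0.91 -0.6  -1.07  0.33  1.15  0.19  0.25  0.4   0.56 -0.5 ]
axis [ 0.50253915 -0.18797775  0.03      ] face [0.57473295 0.11555488 0.052     ]
pin rel station [-0.0673933  -0.01134551] 0.06834162754241574 a 0.1667838264386797
plate top [array([0.60629788, 0.10225782]), array([0.54152023, 0.11953539])] [0.60785752 0.10356477 0.        ] [0.53975725 0.1197621  0.        ]
scene [[204.3 326.9]
 [166.4 277. ]
 [223.9 263.8]
 [352.9 163.2]]
```

```bash
cat > plan.py <<'E'
from fit import *
from scipy.spatial.transform import Rotation as Ro
s=telemetry.observe();print(s["clock"],np.round(s["position"]*1000,1),s["force"].round(1),s["grip_width"])
R=Ro.from_euler("xyz",s["tool_rot"]).as_matrix();print("tool x",R[:,0].round(3),"y",R[:,1].round(3))
print("jaw yaw",np.degrees(np.arctan2(R[1,1],R[0,1])))
fw=lambda a:(W(p,(.12-.065*np.cos(a),-.065*np.sin(a),.058))*1000).round(1)
E
python3 - <<'E'
from plan import *
print("station x deg",np.degrees(p[2]))
for a in np.arange(-.45,2.96,.12):print(round(a,2),fw(a),end=" ; ")
print("\nend",fw(np.pi-.31), "pushstart",W(p,(-.235,0,.05))*1000)
for n,c in dict(jar=(480,90),tip=(800,370)).items():print(n,at("top",px(*c),.05))
E
```

```text
0.1 [210.  588.3 192.6] [ 0.3 -0.7 -0.5] 0.08524623926923697
tool x [-0.    -0.001 -1.   ] y [ 0.336  0.942 -0.001]
jaw yaw 70.35629628039634
station x deg -103.37894288760764
-0.45 [ 543.6 -137.6   58. ] ; -0.33 [ 537.3 -133.    58. ] ; -0.21 [ 530.4 -129.3   58. ] ; -0.09 [ 523.2 -126.3   58. ] ; 0.03 [ 515.7 -124.3   58. ] ; 0.15 [ 508.  -123.2   58. ] ; 0.27 [ 500.2 -123.    58. ] ; 0.39 [ 492.4 -123.8   58. ] ; 0.51 [ 484.8 -125.4   58. ] ; 0.63 [ 477.4 -128.    58. ] ; 0.75 [ 470.4 -131.5   58. ] ; 0.87 [ 463.9 -135.7   58. ] ; 0.99 [ 457.9 -140.7   58. ] ; 1.11 [ 452.6 -146.4   58. ] ; 1.23 [ 448.  -152.7   58. ] ; 1.35 [ 444.1 -159.5   58. ] ; 1.47 [ 441.1 -166.7   58. ] ; 1.59 [ 439.  -174.2   58. ] ; 1.71 [ 437.8 -181.9   58. ] ; 1.83 [ 437.6 -189.6   58. ] ; 1.95 [ 438.2 -197.4   58. ] ; 2.07 [ 439.8 -205.    58. ] ; 2.19 [ 442.3 -212.4   58. ] ; 2.31 [ 445.7 -219.5   58. ] ; 2.43 [ 449.9 -226.    58. ] ; 2.55 [ 454.8 -232.1   58. ] ; 2.67 [ 460.4 -237.5   58. ] ; 2.79 [ 466.6 -242.2   58. ] ; 2.91 [ 473.4 -246.1   58. ] ; 
end [ 468.9 -243.6   58. ] pushstart [584.68273556 157.38790093  50.        ]
jar [ 0.64559615 -0.12777409]
tip [ 0.46370167 -0.3172789 ]
```

Call:
play_rows(
  deltas=[
    [24,-52,5,0,0,3,0],
    [24,-52,5,0,0,3,0],
    [24,-52,0,0,0,0,0],
    [24,-52,0,0,0,0,0],
    [24,-52,0,0,0,0,0],
    [24,-52,0,0,0,0,0],
    [24,-52,0,0,0,0,0],
    [24,-52,0,0,0,0,0],
  ],
)

```text
clock: 1.1
position: [0.4025, 0.1708, 0.2032]
tool_rot: [0.879, 1.571, 0.641]
force: [2.3, 0.3, 0.6]
grip_width: 0.0001
```

Call:
play_rows(
  deltas=[
    [24,-52,0,0,0,0,0],
    [24,-52,0,0,0,0,0],
    [24,-52,0,0,0,0,0],
    [24,-52,0,0,0,0,0],
    [24,-52,0,0,0,0,0],
    [21,-49,0,0,0,0,0],
    [0,0,0,0,0,0,0],
  ],
)

```text
clock: 1.98
position: [0.5432, -0.1404, 0.2025]
tool_rot: [-1.734, 1.569, -1.977]
force: [-0.8, 1.2, 0.2]
grip_width: 0.0003
```

```bash
python3 - <<'E'
from plan import *
K,k,Rc,t=cam("wrist");print("wrist cam",-Rc.T@t)
i=snap("wrist","pics/w1.png");print(proj("wrist",[W(p,(.12,0,.039)),[.507,-.123,.086]]))
E
```

```text
1.975 [ 543.2 -140.4  202.5] [-0.8  1.2  0.2] 0.0003046892387559208
tool x [-0.001 -0.002 -1.   ] y [ 0.241  0.971 -0.002]
jaw yaw 76.07336928804264
wrist cam [ 0.46462016 -0.12108168  0.38309161]
[[264.6957566  137.53446477]
 [332.30076308 132.83967349]]
```

View pics/w1.png

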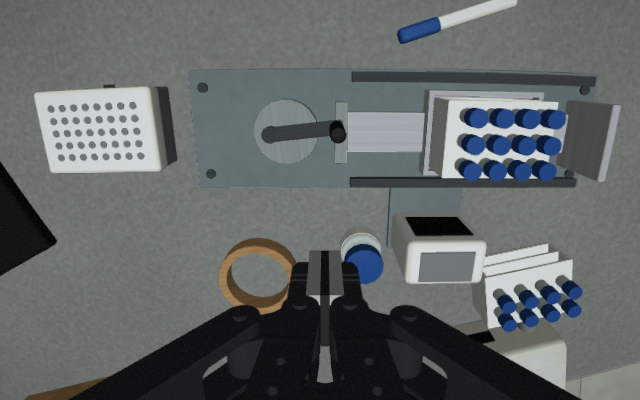

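The wrist view shows the lever pivot at (268,135) and the pin top at (338,130), about 5 px from the prediction. I'll compare the measurements.

```bash
python3 - <<'E'
from plan import *
a=at("wrist",(268,135),.039);q=at("wrist",(338,130),.086)
print(a,q,np.hypot(*(q-a)),W(p,(.12,0,0)))
print([(at("wrist",c,.01).round(4),W(p,(*s,0))[:2].round(4)) for c,s in(((190,70),(.205,-.062)),((196,187),(.205,.062)))])
d=np.array([[np.cos(p[2]),np.sin(p[2])],[-np.sin(p[2]),np.cos(p[2])]])@(q-a);print(d,np.arctan2(-d[1],-d[0]))
E
```

```text
2.025 [ 542.9 -138.   202.5] [ 0.7  0.7 -0.5] -3.627621234648341e-05
tool x [-0.001 -0.    -1.   ] y [ 0.239  0.971 -0.001]
jaw yaw 76.19834426190003
[ 0.5009641  -0.18418235] [ 0.50583528 -0.11788224] 0.06647881286620234 [ 0.50253915 -0.18797775  0.        ]
[(array([ 0.422 , -0.2477]), array([ 0.4226, -0.2563])), (array([ 0.5394, -0.2832]), array([ 0.5432, -0.285 ]))]
[-0.06562793 -0.01060223] 0.16016670206764344
```

Call:
play_rows(
  deltas=[
    [0,0,-48,0,0,0,0],
    [0,0,-48,0,0,0,0],
    [0,0,-48,0,0,0,0],
    [-6,7,0,0,0,0,0],
    [-7,4,0,0,0,0,0],
    [-7,3,0,0,0,0,0],
    [-8,2,0,0,0,0,0],
    [-8,1,0,0,0,0,0],
  ],
)

```text
clock: 3.02
position: [0.5068, -0.1193, 0.0598]
tool_rot: [0.185, 1.57, -0.053]
force: [-0.3, -0.6, -0.7]
grip_width: 0.0
```

Call:
play_rows(
  deltas=[
    [-8,0,0,0,0,0,0],
    [-8,-1,0,0,0,0,0],
    [-7,-2,0,0,0,0,0],
    [0,0,0,0,0,0,0],
  ],
)

```text
clock: 3.52
position: [0.4837, -0.1227, 0.0591]
tool_rot: [-2.576, 1.571, -2.815]
force: [0.2, 0.1, -0.3]
grip_width: -0.0005
```

```bash
python3 - <<'E'
from plan import *
a=snap("top","pics/t2.png");b=cv2.imread("pics/t2.png")[140:260,255:455];cv2.imwrite("pics/c2.png",cv2.resize(b,None,fx=4,fy=4,interpolation=cv2.INTER_CUBIC))
E
```

```text
3.525 [ 483.7 -122.7   59.1] [ 0.2  0.1 -0.3] -0.0005130319672416052
tool x [-0. -0. -1.] y [ 0.236  0.972 -0.   ]
jaw yaw 76.32539582118208
```

View pics/c2.png

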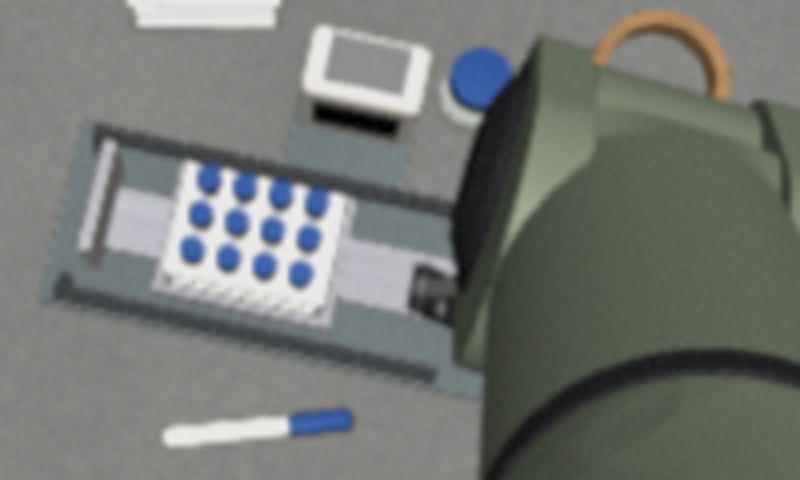

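The arm hides the cam in this view. The carriage hasn't moved (plate still at 113,143), so I'll check with the wrist camera.

```bash
python3 - <<'E'
from plan import *
snap("wrist","pics/w2.png");snap("scene","pics/s2.png")
a=cv2.imread("pics/w2.png");b=cv2.imread("pics/s2.png")
cv2.imwrite("pics/m2.png",np.vstack([cv2.resize(a,(480,300)),cv2.resize(b[160:340,140:428],(480,300))]))
E
```

```text
3.575 [ 484.1 -122.6   59.1] [-0.6  0.4 -0.9] 0.00019675757042106405
tool x [ 0. -0. -1.] y [ 0.236  0.972 -0.   ]
jaw yaw 76.33829182832227
```

View pics/m2.png

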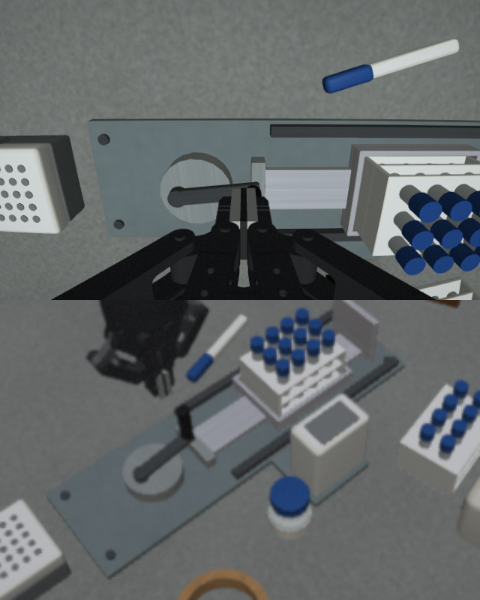

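```bash
python3 - <<'E'
from plan import *
print("tcp scene,wrist",proj("scene",[s["position"]]),proj("wrist",[s["position"]]))
for z in(.059,.1,.15):print(z,at("scene",(238,214+4),z))
print("pin top from scene",at("scene",(250,225),.086),"axis",at("scene",(140+140*.6,160+177*.6),.039))
print(proj("scene",[[.506,-.121,.086]]),proj("scene",[[.502,-.186,.039]]))
E
```

```text
3.675 [ 484.4 -122.4   59.1] [ 0.1 -0.5  0.7] -9.922355259269291e-05
tool x [ 0. -0. -1.] y [0.236 0.972 0.   ]
jaw yaw 76.35835469951402
tcp scene,wrist [[239.8288456  227.16312055]] [[325.18146137 233.16467662]]
0.059 [ 0.46774873 -0.10867422]
0.1 [ 0.49337009 -0.12966655]
0.15 [ 0.52461565 -0.15526695]
pin top from scene [ 0.51164767 -0.12195037] axis [ 0.50608591 -0.19147395]
[[247.87336918 223.12283882]] [[224.4206703  262.82096818]]
```

```bash
python3 - <<'E'
from plan import *
for z in(.06,.07,.08,.09,.1):print(z,proj("scene",[[.4844,-.1224,z]]),proj("wrist",[[.4844,-.1224,z]]))
a=cv2.imread("pics/w2.png")[200:320,240:400];b=cv2.imread("pics/s2.png")[160:280,190:350]
cv2.imwrite("pics/m3.png",np.hstack([cv2.resize(x,(400,300),interpolation=cv2.INTER_CUBIC) for x in(a,b)]))
E
```

```text
3.675 [ 484.4 -122.4   59.1] [ 0.1 -0.5  0.7] -9.922355259269291e-05
tool x [ 0. -0. -1.] y [0.236 0.972 0.   ]
jaw yaw 76.35835469951402
0.06 [[239.77749036 226.86645617]] [[325.19018147 233.89963337]]
0.07 [[239.08205693 223.47185143]] [[325.22765731 241.80252753]]
0.08 [[238.37380409 220.01269756]] [[325.26904391 250.54040024]]
0.09 [[237.65238439 216.48718494]] [[325.31497312 260.25009452]]
0.1 [[236.91743815 212.89343761]] [[325.36621653 271.09927324]]
```

View pics/m3.png

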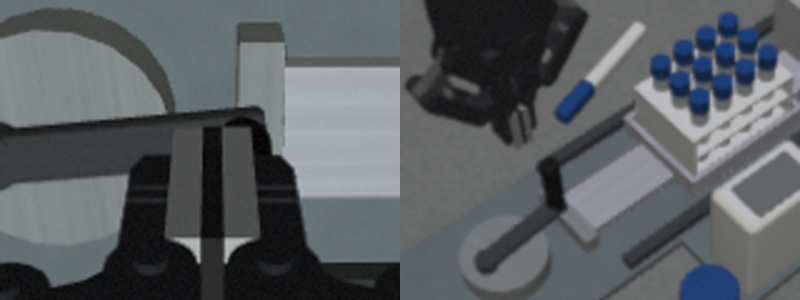

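In the enlarged crops the real fingertip is at scene (238,218) and wrist (325,251). Both put it at z≈0.08–0.085, about 23–27 mm above the reported TCP. It therefore passed just over the pin without touching it. I'll go back and repeat with the TCP at 40 mm, which is above the lever top (39 mm) and leaves about 20 mm of overlap with the pin.

Call:
play_rows(
  deltas=[
    [0,0,30,0,0,0,0],
    [30,-8,0,0,0,0,0],
    [29,-8,0,0,0,0,0],
    [0,0,-25,0,0,0,0],
    [0,0,-24,0,0,0,0],
    [-6,7,0,0,0,0,0],
    [-7,4,0,0,0,0,0],
    [0,0,0,0,0,0,0],
  ],
)

```text
clock: 4.68
position: [0.5301, -0.1269, 0.0411]
tool_rot: [0.304, 1.57, 0.067]
force: [0.7, 0.3, -0.0]
grip_width: 0.0003
```

Call:
play_rows(
  deltas=[
    [-7,3,0,0,0,0,0],
    [-8,2,0,0,0,0,0],
    [-8,1,0,0,0,0,0],
  ],
)

```text
clock: 5.05
position: [0.5086, -0.1227, 0.0411]
tool_rot: [-0.181, 1.566, -0.42]
force: [8.1, -7.3, 1.0]
grip_width: -0.0
```

Call:
play_rows(
  deltas=[
    [-8,0,0,0,0,0,0],
    [-8,-1,0,0,0,0,0],
    [-7,-2,0,0,0,0,0],
    [-8,-2,0,0,0,0,0],
    [-7,-4,0,0,0,0,0],
    [0,0,0,0,0,0,0],
  ],
)

```text
clock: 5.8
position: [0.4698, -0.1305, 0.0409]
tool_rot: [0.153, 1.569, -0.086]
force: [3.3, 0.2, 3.6]
grip_width: -0.0003
```

```bash
python3 - <<'E'
from plan import *
snap("wrist","pics/w4.png");snap("scene","pics/s4.png")
a=cv2.imread("pics/w4.png");b=cv2.imread("pics/s4.png")
cv2.imwrite("pics/m4.png",np.hstack([cv2.resize(a[80:330,150:450],(400,333)),cv2.resize(b[160:310,150:330],(400,333))]))
E
```

```text
5.8 [ 469.8 -130.5   40.9] [3.3 0.2 3.6] -0.0002593129839850551
tool x [ 0.002 -0.    -1.   ] y [0.236 0.972 0.   ]
jaw yaw 76.33737104883608
```

View pics/m4.png

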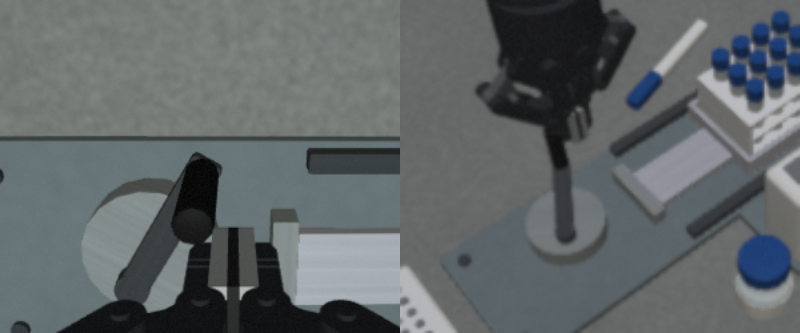

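Call:
play_rows(
  deltas=[
    [-6.5,-4.2,0,0,0,0,0],
    [-6,-5,0,0,0,0,0],
    [-5.3,-5.7,0,0,0,0,0],
    [-4.6,-6.3,0,0,0,0,0],
    [-3.9,-6.8,0,0,0,0,0],
    [-3,-7.2,0,0,0,0,0],
    [-2.1,-7.5,0,0,0,0,0],
    [-1.2,-7.7,0,0,0,0,0],
  ],
)

```text
clock: 6.9
position: [0.4388, -0.1802, 0.0409]
tool_rot: [0.253, 1.567, 0.016]
force: [10.3, 8.4, 12.2]
grip_width: 0.0
```

Call:
play_rows(
  deltas=[
    [-0.2,-7.7,0,0,0,0,0],
    [0.6,-7.8,0,0,0,0,0],
    [1.6,-7.6,0,0,0,0,0],
    [2.5,-7.4,0,0,0,0,0],
    [3.4,-7.1,0,0,0,0,0],
    [4.2,-6.5,0,0,0,0,0],
    [0,0,0,0,0,0,0],
  ],
)

```text
clock: 7.78
position: [0.454, -0.2206, 0.0407]
tool_rot: [0.687, 1.564, 0.454]
force: [27.6, 27.8, 3.3]
grip_width: 0.0001
```

```bash
python3 - <<'E'
from plan import *
snap("wrist","pics/w5.png");snap("scene","pics/s5.png")
a=cv2.imread("pics/w5.png");b=cv2.imread("pics/s5.png")
cv2.imwrite("pics/m5.png",np.hstack([cv2.resize(a[80:330,150:450],(400,333)),cv2.resize(b[200:350,130:310],(400,333))]))
E
```

```text
7.775 [ 454.  -220.6   40.7] [27.6 27.8  3.3] 0.0001497586612957531
tool x [ 0.007  0.003 -1.   ] y [0.23  0.973 0.005]
jaw yaw 76.67594277150121
```

View pics/m5.png

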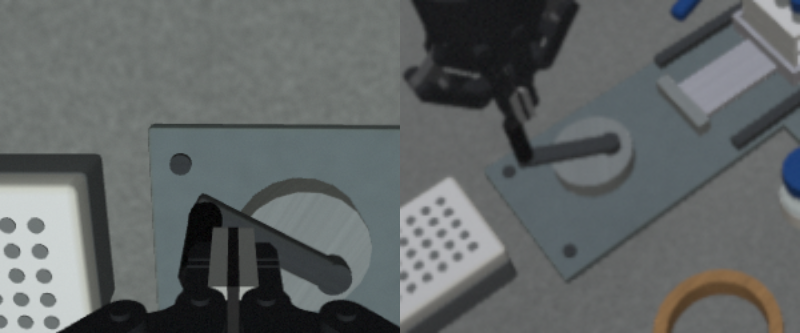

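The lever is now at about 2.66 rad, but the flat side of the finger is wedged against the pin's station −x side: force about 39 N, direction mostly radial. I'll back off, go round to the pin's −y side and finish by pushing along station +y.

Call:
play_rows(
  deltas=[
    [2.1,9,0,0,0,0,0],
    [2.1,8.5,0,0,0,0,0],
    [-12,3,0,0,0,0,0],
    [-12,3,0,0,0,0,0],
    [-3.3,-14,0,0,0,0,0],
    [-3.4,-14.2,0,0,0,0,0],
    [0,0,0,0,0,0,0],
  ],
)

```text
clock: 8.75
position: [0.4216, -0.2313, 0.0401]
tool_rot: [-1.136, 1.57, -1.377]
force: [0.9, 0.8, 0.1]
grip_width: 0.0001
```

```bash
cat > rel.py <<'E'
from plan import *
d=s["position"][:2]-[.502,-.186];c,q=np.cos(p[2]),np.sin(p[2])
print("finger rel axis (station mm)",1000*(c*d[0]+q*d[1]),1000*(-q*d[0]+c*d[1]))
E
python3 rel.py
```

```text
8.75 [ 421.6 -231.3   40.1] [0.9 0.8 0.1] 0.00013690507593673654
tool x [ 0.    -0.001 -1.   ] y [ 0.238  0.971 -0.001]
jaw yaw 76.2090044383548
finger rel axis (station mm) 62.66042562113408 -67.69024592419731
```

Call:
play_rows(
  deltas=[
    [5.8,-1.4,0,0,0,0,0],
    [5.8,-1.4,0,0,0,0,0],
    [5.8,-1.4,0,0,0,0,0],
    [5.8,-1.4,0,0,0,0,0],
    [5.8,-1.6,0,0,0,0,0],
    [5.8,-1.8,0,0,0,0,0],
  ],
)

```text
clock: 9.5
position: [0.4548, -0.2389, 0.0394]
tool_rot: [-2.996, 1.566, 3.048]
force: [-11.1, -4.3, -0.5]
grip_width: -0.0003
```

Call:
play_rows(
  deltas=[
    [5.8,-1.8,0,0,0,0,0],
    [3,-1,0,0,0,0,0],
    [0,0,0,0,0,0,0],
  ],
)

```text
clock: 9.88
position: [0.4649, -0.2416, 0.0397]
tool_rot: [-2.929, 1.569, 3.116]
force: [-6.7, -2.6, -0.2]
grip_width: 0.0003
```

```bash
python3 - <<'E'
from rel import *
snap("wrist","pics/w6.png")
a=cv2.imread("pics/w6.png")
cv2.imwrite("pics/m6.png",cv2.resize(a[80:330,150:550],(800,500)))
E
```

```text
9.875 [ 464.9 -241.6   39.7] [-6.7 -2.6 -0.2] 0.0003435848836735329
tool x [-0.002  0.    -1.   ] y [ 0.236  0.972 -0.   ]
jaw yaw 76.34131614657612
finger rel axis (station mm) 62.66272216363114 -23.267034069899424
```

View pics/m6.png

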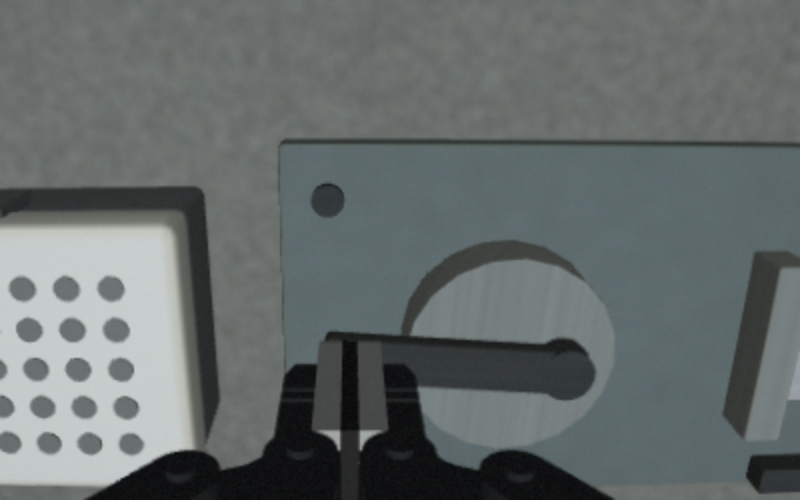

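The lever now points straight forward: its edge is parallel to the bed edge within about 0.03 rad, so the cam is at about 3.1 rad. The carriage has not moved. I'll retreat, rise and go to behind the push plate.

Call:
play_rows(
  deltas=[
    [-15,3.5,0,0,0,0,0],
    [-15,3.5,0,0,0,0,0],
    [0,0,40,0,0,0,0],
    [0,0,60,0,0,0,0],
    [0,0,60,0,0,0,0],
    [18,49,0,0,0,0,0],
    [18,49,0,0,0,0,0],
    [18,49,0,0,0,0,0],
  ],
)

```text
clock: 10.92
position: [0.4905, -0.0855, 0.2005]
tool_rot: [0.237, 1.57, -0.001]
force: [-0.5, 0.2, 0.9]
grip_width: -0.0004
```

Call:
play_rows(
  deltas=[
    [18,49,0,0,0,0,0],
    [18,49,0,0,0,0,0],
    [18,49,0,0,0,0,0],
    [18,49,0,0,0,0,0],
    [20,47,0,0,0,0,0],
    [0,0,0,0,0,0,0],
  ],
)

```text
clock: 11.68
position: [0.582, 0.1604, 0.1993]
tool_rot: [2.331, 1.57, 2.098]
force: [-0.4, -0.3, -0.7]
grip_width: 0.0001
```

```bash
python3 - <<'E'
from rel import *
print("TCP z:",s["position"][2])
snap("wrist","pics/w7.png");snap("top","pics/t7.png")
a=cv2.imread("pics/w7.png");b=cv2.imread("pics/t7.png")
cv2.imwrite("pics/m7.png",np.vstack([cv2.resize(a,(480,300)),cv2.resize(b[140:260,262:454],(480,300))]))
print(proj("wrist",[W(p,(-.188,y,.082)) for y in(.035,-.035)]))
E
```

```text
11.675 [582.  160.4 199.3] [-0.4 -0.3 -0.7] 5.2583911010123446e-05
tool x [-0.001  0.001 -1.   ] y [0.231 0.973 0.001]
jaw yaw 76.67341624136593
finger rel axis (station mm) -355.46207135852 -2.3501041186190093
TCP z: 0.19934620219269272
[[275.15795176 217.88550344]
 [271.37047492 140.08627597]]
```

View pics/m7.png

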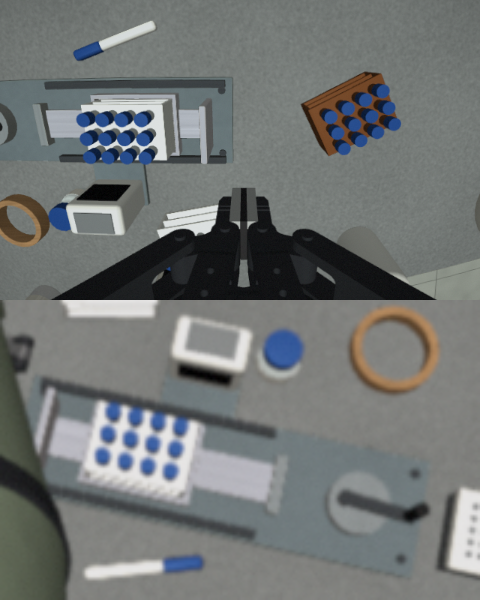

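The plate is where predicted, and the top view shows the lever pointing forward along the station axis. I'll descend behind the plate and push.

Call:
play_rows(
  deltas=[
    [2,-0.5,-55,0,0,0,0],
    [0,0,-55,0,0,0,0],
    [0,0,-54,0,0,0,0],
    [-2.3,-9.7,0,0,0,0,0],
    [-2.3,-9.7,0,0,0,0,0],
    [-1.2,-4.9,0,0,0,0,0],
    [-1.2,-4.9,0,0,0,0,0],
  ],
)

```text
clock: 12.65
position: [0.5775, 0.1257, 0.0377]
tool_rot: [0.567, 1.568, 0.328]
force: [-0.1, -0.0, 0.9]
grip_width: 0.0001
```

Call:
play_rows(
  deltas=[
    [-1.2,-4.9,0,0,0,0,0],
    [-1.2,-4.9,0,0,0,0,0],
    [-1.2,-4.9,0,0,0,0,0],
    [-1.2,-4.9,0,0,0,0,0],
  ],
)

```text
clock: 13.15
position: [0.5728, 0.1071, 0.0372]
tool_rot: [0.771, 1.568, 0.534]
force: [-0.9, 3.5, 10.9]
grip_width: -0.0
```

```bash
python3 rel.py
```

```text
13.15 [572.8 107.1  37.2] [-0.9  3.5 10.9] -4.61884623032537e-05
tool x [ 0.002  0.001 -1.   ] y [0.235 0.972 0.002]
jaw yaw 76.39474519065188
finger rel axis (station mm) -301.48396297361904 1.023232207226235
```

```bash
cat > rk.py <<'E'
from rel import *
def blobs(f):
    h=cv2.cvtColor(cv2.imread(f)[170:225,285:350],cv2.COLOR_BGR2HSV)
    m=cv2.inRange(h,(105,130,60),(125,255,255));u=cv2.moments(m,True);return (285+u["m10"]/u["m00"],170+u["m01"]/u["m00"],u["m00"])
snap("top","pics/tn.png")
A=blobs("pics/top.png");B=blobs("pics/tn.png");print(A,B)
d=(at("top",B[:2],.095)-at("top",A[:2],.095))*1000;print("rack shift mm",d,"along station x",c*d[0]+q*d[1])
E
python3 rk.py
```

```text
13.15 [572.8 107.1  37.2] [-0.9  3.5 10.9] -4.61884623032537e-05
tool x [ 0.002  0.001 -1.   ] y [0.235 0.972 0.002]
jaw yaw 76.39474519065188
finger rel axis (station mm) -301.48396297361904 1.023232207226235
(318.24657534246575, 195.04109589041096, 219.0) (327.39247311827955, 196.83333333333334, 186.0)
rack shift mm [ -4.70448608 -21.60889973] along station x 22.11102825239153
```

The rack and carriage have moved about 20 mm, which agrees with the finger position. About 25 mm remains.

Call:
play_rows(
  deltas=[
    [-1.2,-4.9,0,0,0,0,0],
    [-1.2,-4.9,0,0,0,0,0],
    [-1.2,-4.9,0,0,0,0,0],
    [-0.9,-3.9,0,0,0,0,0],
  ],
)

```text
clock: 13.7
position: [0.5682, 0.0883, 0.0372]
tool_rot: [0.731, 1.568, 0.494]
force: [-0.5, 3.0, 10.3]
grip_width: 0.0002
```

Call:
play_rows(
  deltas=[
    [-0.7,-2.9,0,0,0,0,0],
    [-0.5,-2,0,0,0,0,0],
  ],
)

```text
clock: 13.95
position: [0.567, 0.0835, 0.0372]
tool_rot: [0.75, 1.569, 0.513]
force: [-0.6, 2.7, 10.6]
grip_width: 0.0005
```

```bash
python3 rk.py
```

```text
13.95 [567.   83.5  37.2] [-0.6  2.7 10.6] 0.0004521464636242511
tool x [ 0.002  0.001 -1.   ] y [0.235 0.972 0.002]
jaw yaw 76.38782122807477
finger rel axis (station mm) -277.1998047967497 0.8828936943291871
(318.24657534246575, 195.04109589041096, 219.0) (339.44262295081967, 199.827868852459, 122.0)
rack shift mm [-12.4174125  -49.97964126] along station x 51.49651271963148
```

Call:
play_rows(
  deltas=[
    [-0.5,-1.9,0,0,0,0,0],
    [0,0,0,0,0,0,0],
  ],
)

```text
clock: 14.25
position: [0.5665, 0.0814, 0.0372]
tool_rot: [0.665, 1.569, 0.428]
force: [-0.6, 1.1, 11.2]
grip_width: 0.0
```

Call:
play_rows(
  deltas=[
    [-0.5,-1.9,0,0,0,0,0],
    [0,0,0,0,0,0,0],
  ],
)

```text
clock: 14.5
position: [0.5663, 0.0804, 0.0372]
tool_rot: [0.839, 1.568, 0.601]
force: [0.8, 5.8, 10.2]
grip_width: -0.0001
```

Call:
play_rows(
  deltas=[
    [-0.5,-1.9,0,0,0,0,0],
    [0,0,0,0,0,0,0],
  ],
)

```text
clock: 14.75
position: [0.5663, 0.0802, 0.0373]
tool_rot: [1.013, 1.566, 0.777]
force: [2.5, 14.2, 6.5]
grip_width: 0.0002
```

The finger has stalled at relative x ≈ −274 with the force rising, which matches the end stop (plate at −267). One small extra press, then I'll retreat, rise and move clear.

Call:
play_rows(
  deltas=[
    [-0.4,-1.5,0,0,0,0,0],
    [0,0,0,0,0,0,0],
    [0,0,0,0,0,0,0],
    [2.3,9.7,0,0,0,0,0],
    [3.5,14.6,0,0,0,0,0],
    [4.6,19.4,0,0,0,0,0],
    [0,0,50,0,0,0,0],
    [0,0,60,0,0,0,0],
  ],
)

```text
clock: 15.75
position: [0.574, 0.1193, 0.147]
tool_rot: [-2.574, 1.569, -2.811]
force: [0.7, 0.7, -0.2]
grip_width: 0.0001
```

Call:
play_rows(
  deltas=[
    [-20,40,30,0,0,0,0],
    [-25,50,0,0,0,0,0],
    [-25,50,0,0,0,0,0],
    [-25,50,0,0,0,0,0],
    [-25,50,0,0,0,0,0],
    [0,0,0,0,0,0,0],
  ],
)

```text
clock: 16.5
position: [0.4519, 0.3635, 0.1762]
tool_rot: [2.275, 1.569, 2.044]
force: [-0.6, -1.0, -0.3]
grip_width: 0.0002
```

```bash
python3 rk.py; python3 - <<'E'
import cv2,numpy as np
a=cv2.imread("pics/tn.png")[110:270,250:500];cv2.imwrite("pics/c8.png",cv2.resize(a,(800,512),interpolation=cv2.INTER_CUBIC))
E
```

```text
16.5 [451.9 363.5 176.2] [-0.6 -1.  -0.3] 0.00024763487255301405
tool x [-0.001  0.002 -1.   ] y [0.23  0.973 0.001]
jaw yaw 76.73079625090035
finger rel axis (station mm) -522.9618914818237 -175.8411884713391
(318.24657534246575, 195.04109589041096, 219.0) (319.21531100478467, 195.2488038277512, 209.0)
rack shift mm [-0.54203204 -2.2900331 ] along station x 2.3533048481532575
```

View pics/c8.png

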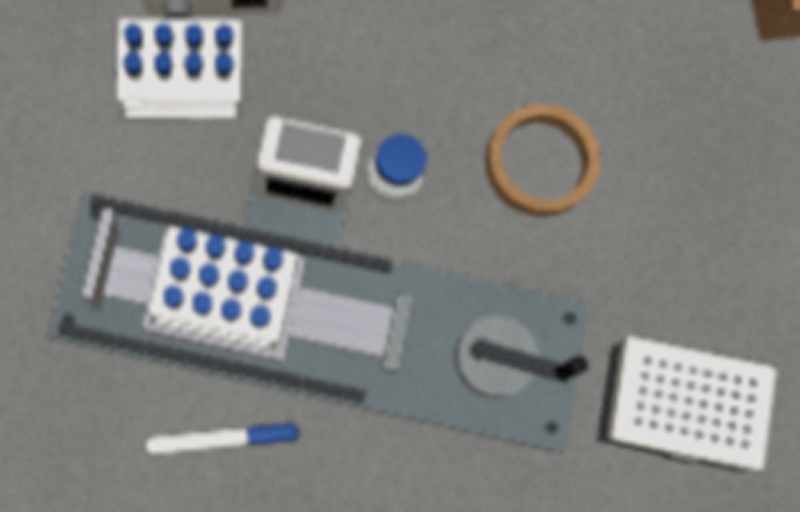

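The last picture shows the plate at (100,255), almost back at its start, with the rack upright in the tray. So the steady ~10 N upward force was the fingertip riding on the plate's top edge (82 mm with the TCP at 37 mm). The tip must be about 45 mm above the TCP. It dragged the carriage forward by friction, then dragged it back as I retreated. The cam is still forward: pivot (480,348), pin (570,370). I'll redo the push with the finger lower: TCP 20 mm, tip about 65 mm.

Call:
play_rows(
  deltas=[
    [26,-42,0,0,0,0,0],
    [26,-42,0,0,0,0,0],
    [26,-42,0,0,0,0,0],
    [26,-42,0,0,0,0,0],
    [27,-42,0,0,0,0,0],
    [0,0,0,0,0,0,0],
    [0,0,-50,0,0,0,0],
    [0,0,-50,0,0,0,0],
  ],
)

```text
clock: 17.55
position: [0.586, 0.1487, 0.0756]
tool_rot: [0.567, 1.569, 0.328]
force: [0.5, 0.2, -1.4]
grip_width: -0.0002
```

Call:
play_rows(
  deltas=[
    [0,0,-30,0,0,0,0],
    [0,0,-15,0,0,0,0],
    [0,0,-10,0,0,0,0],
    [0,0,0,0,0,0,0],
  ],
)

```text
clock: 18.05
position: [0.5859, 0.1493, 0.0214]
tool_rot: [0.36, 1.571, 0.121]
force: [0.1, -0.9, 1.1]
grip_width: -0.0001
```

```bash
python3 rk.py
```

```text
18.05 [585.9 149.3  21.4] [ 0.1 -0.9  1.1] -0.00010166976904412719
tool x [ 0.  0. -1.] y [0.236 0.972 0.   ]
jaw yaw 76.34989251706179
finger rel axis (station mm) -345.5629606970401 4.039026035915591
(318.24657534246575, 195.04109589041096, 219.0) (319.2692307692308, 195.3125, 208.0)
rack shift mm [-0.69851384 -2.41532223] along station x 2.5114021452562154
```

Call:
play_rows(
  deltas=[
    [-5.8,-7,0,0,0,0,0],
    [-1.2,-4.9,0,0,0,0,0],
    [-1.2,-4.9,0,0,0,0,0],
    [-1.2,-4.9,0,0,0,0,0],
    [-1.2,-4.9,0,0,0,0,0],
    [0,0,0,0,0,0,0],
  ],
)

```text
clock: 18.85
position: [0.5751, 0.1222, 0.0211]
tool_rot: [-1.413, 1.571, -1.652]
force: [0.8, 0.9, -0.1]
grip_width: -0.0002
```

```bash
python3 rel.py
```

```text
18.85 [575.1 122.2  21.1] [ 0.8  0.9 -0.1] -0.000224618313607323
tool x [-0. -0. -1.] y [ 0.236  0.972 -0.   ]
jaw yaw 76.32926027409829
finger rel axis (station mm) -316.7509725886683 -0.21088265019438002
```

Free so far. I'll continue in small steps, watching the force.

Call:
play_rows(
  deltas=[
    [-0.9,-3.9,0,0,0,0,0],
    [-0.9,-3.9,0,0,0,0,0],
    [-0.9,-3.9,0,0,0,0,0],
  ],
)

```text
clock: 19.23
position: [0.5723, 0.1109, 0.0211]
tool_rot: [2.9, 1.571, 2.662]
force: [-0.2, 3.2, 1.5]
grip_width: -0.0001
```

```bash
python3 rk.py
```

```text
19.225 [572.3 110.9  21.1] [-0.2  3.2  1.5] -6.252400218076803e-05
tool x [-0.  0. -1.] y [0.236 0.972 0.   ]
jaw yaw 76.36168497370713
finger rel axis (station mm) -305.07738381469 -0.3495450727213911
(318.24657534246575, 195.04109589041096, 219.0) (327.7464114832536, 196.95215311004785, 209.0)
rack shift mm [ -5.00599187 -22.44176842] along station x 22.99105924717454
```

The contact is clean now: 3 N horizontal and the rack at +23 mm in an unobstructed view. The contact offset is about 14 mm, so home should be at relative x ≈ −281.

Call:
play_rows(
  deltas=[
    [-0.9,-3.9,0,0,0,0,0],
    [-0.9,-3.9,0,0,0,0,0],
    [-0.9,-3.9,0,0,0,0,0],
    [-0.9,-3.9,0,0,0,0,0],
    [-0.9,-3.9,0,0,0,0,0],
  ],
)

```text
clock: 19.9
position: [0.5677, 0.0912, 0.021]
tool_rot: [-2.732, 1.571, -2.97]
force: [-0.9, 4.2, -0.4]
grip_width: -0.0001
```

Call:
play_rows(
  deltas=[
    [-0.5,-1.9,0,0,0,0,0],
    [-0.5,-1.9,0,0,0,0,0],
  ],
)

```text
clock: 20.15
position: [0.5669, 0.0876, 0.021]
tool_rot: [-1.636, 1.571, -1.874]
force: [-1.1, 3.6, -1.4]
grip_width: 0.0002
```

Call:
play_rows(
  deltas=[
    [-0.5,-1.9,0,0,0,0,0],
    [0,0,0,0,0,0,0],
  ],
)

```text
clock: 20.4
position: [0.5669, 0.0875, 0.0212]
tool_rot: [1.241, 1.569, 1.004]
force: [1.0, 11.3, -2.5]
grip_width: -0.0003
```

```bash
python3 rk.py
```

```text
20.4 [566.9  87.5  21.2] [ 1.  11.3 -2.5] -0.0002995885502042295
tool x [ 0.001  0.002 -1.   ] y [0.235 0.972 0.002]
jaw yaw 76.42447809344252
finger rel axis (station mm) -281.11234154171 -0.15613442800656296
(318.24657534246575, 195.04109589041096, 219.0) (336.8776978417266, 198.7841726618705, 139.0)
rack shift mm [ -9.79705914 -43.97325013] along station x 45.046804584946834
```

The finger stalled exactly at −281, the rack has shifted 45 mm and the force is rising: this is the end stop. A short press, then straight back and clear.

Call:
play_rows(
  deltas=[
    [-0.4,-1.5,0,0,0,0,0],
    [0,0,0,0,0,0,0],
    [0,0,0,0,0,0,0],
    [2.3,9.7,0,0,0,0,0],
    [4.6,19.4,0,0,0,0,0],
    [4.6,19.4,0,0,0,0,0],
    [4.6,19.4,0,0,0,0,0],
    [0,0,50,0,0,0,0],
  ],
)

```text
clock: 21.45
position: [0.5802, 0.1546, 0.0687]
tool_rot: [-2.663, 1.565, -2.898]
force: [0.8, 0.6, 1.5]
grip_width: -0.0001
```

Call:
play_rows(
  deltas=[
    [0,0,60,0,0,0,0],
    [0,0,50,0,0,0,0],
    [-25,50,0,0,0,0,0],
    [-25,50,0,0,0,0,0],
    [-25,50,0,0,0,0,0],
    [-25,50,0,0,0,0,0],
    [0,0,0,0,0,0,0],
  ],
)

```text
clock: 22.32
position: [0.479, 0.3575, 0.1809]
tool_rot: [2.516, 1.569, 2.285]
force: [0.8, -0.9, -0.0]
grip_width: -0.0002
```

```bash
sed -i 's/285:350/285:365/' rk.py; python3 rk.py; python3 - <<'E'
from fit import *
# shift of blocks between the first top picture and now: plate (carriage), cam pin and bystanders
A=cv2.imread("pics/top.png",0);B=cv2.imread("pics/tn.png",0)
def find(T,b,r):
    x0,y0,x1,y1=b;S=B[y0-r:y1+r,x0-r:x1+r];m=cv2.matchTemplate(S,T,cv2.TM_CCOEFF_NORMED);_,v,_,l=cv2.minMaxLoc(m);return (l[0]-r,l[1]-r),round(v,3)
bx=dict(plate=(272,170,288,206),rack=(293,177,346,222),spare=(283,112,330,148),jar=(362,148,386,174),tape=(398,140,442,178),marker=(292,238,346,254),tip=(438,212,496,258))
for n,b in bx.items():print(n,find(A[b[1]:b[3],b[0]:b[2]],b,24))
C=cv2.imread("pics/c8.png");print("pin/cam dark diff vs last look:",end=" ")
o=cv2.resize(C,(250,160),interpolation=cv2.INTER_AREA)[:,:,1].astype(float);n=cv2.imread("pics/tn.png")[110:270,250:500,1].astype(float)
print(np.abs(o-n)[95:135,138:190].mean().round(2),np.abs(o-n)[60:110,40:100].mean().round(2))
E
```

```text
22.325 [479.  357.5 180.9] [ 0.8 -0.9 -0. ] -0.00017730213876615886
tool x [-0.001  0.001 -1.   ] y [0.229 0.973 0.001]
jaw yaw 76.75928575726687
finger rel axis (station mm) -523.4033134399835 -148.11099480061085
(318.24657534246575, 195.04109589041096, 219.0) (336.4976744186047, 199.6, 215.0)
rack shift mm [-11.75010673 -43.02166475] along station x 44.57296070893343
plate ((18, 4), 0.892)
rack ((18, 4), 0.99)
spare ((0, 0), 1.0)
jar ((0, 0), 0.998)
tape ((0, 0), 0.995)
marker ((0, 0), 0.999)
tip ((0, 0), 1.0)
pin/cam dark diff vs last look: 2.54 28.21
```

```bash
python3 -c "
from workcell import workorder; print(workorder.job_done())"
```

```text
the job is handed in; nothing more can be done
None
```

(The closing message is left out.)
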